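# Open one turbine of the extractor hood for degreasing

### The job

The twin blower of the extractor hood lies on the counter for degreasing. Lift the loose grey guard off the turbine that is still assembled and stand it on its rim on the bare countertop, clear of the blower. Then unscrew the red cap that holds that turbine's wheel - the two turbines turn opposite ways, so its thread may be right- or left-handed: try it, do not assume - and finish still holding the cap in the gripper, upright and at least 5 cm above where it sat. Leave the white mug, the screwdriver and the roll of tape where they are.

Things in the scene. Friction and masses are not known exactly. Their poses are not given: they have to be found in the camera images.
- blower: Twin blower of an extractor hood, heavy, does not move: steel pan 172 x 336 mm, plate top 12 mm and rim 18 mm above the counter. Origin: centre of the underside, at counter level; x across the short side, y along the long side, z up. A junction box (35 x 30 x 20 mm) sits on the plate at x = +62 mm, y = 0. One turbine is assembled (point turbine), one stripped (point bare_spindle).
- turbine (a point): Centre of the assembled turbine's hub top, under the guard: 56 mm above the counter, at y = +80 mm in the blower's frame. The cap sits here. The wheel (black cage, 120 mm across, top 55 mm above the counter; hub 47 mm across) is locked and does not turn.
- bare_spindle (a point): Top of the other motor's bare brass threaded spindle, 75 mm above the counter, at y = -80 mm in the blower's frame. Its wheel and red cap are already off and washed: they lie at the back of the counter and are not needed.
- guard: Loose domed grey grille, 140 mm across, 108 mm tall with its black knob, about 150 g, standing over the assembled turbine on the pan plate (underside 12 mm above the counter). Nothing fastens it, but it surrounds wheel and cap: lift it straight up 85 mm before moving it sideways, 110 mm to clear everything. Origin: centre of the underside of its rim, z up.
- guard_knob (a point): Middle of the guard's knob, to lift it by: on the guard's axis, 36 mm across, 18 mm tall (90 to 108 mm above the guard's origin), on a flat disc of 60 mm diameter at 90 mm.
- cap: Red round screw cap, hollow, 46 mm across, 28 mm tall, about 90 g, white line on its top along its x axis. Origin: centre of the underside, z up along the thread. Quick thread: one way it stops within 0.15 rad (tight), the other way it turns freely; after 1.25 rad it is off the thread and lifts straight up, up to 1.8 rad, where it stops. Which way loosens it varies from start to start.
- cap_grip (a point): On the cap's axis, half way up its fluted side (14 mm above its underside); grip the cap anywhere on the side, any yaw. Free on its thread it takes less than 0.15 Nm to turn; at a stop the moment rises past 0.4 Nm within 0.3 rad (or the fingers slip). It does not rise by itself when loosened: at the end of the thread pull it straight up; it has 1 to 4 mm of lift before.
- mug: White mug, 82 x 112 x 94 mm, to the right; leave it. Origin: centre of the underside.
- screwdriver: Red-handled screwdriver lying on the counter to the right; leave it. Origin: on its underside.
- tape: Roll of pale tape lying flat, 103 mm across, 25 mm tall, to the right; leave it. Origin: centre of the underside.

How it is judged:
On the way, in this order (a step that is already met when the one before it is completed fails the run):
1. the guard stands on its rim on the countertop, off the blower and let go, the cap still screwed on (height (world z) of guard between -0.006 and 0.008 m and angle between guard's own z axis and vertical below 0.1 rad and linear speed of guard below 0.02 m/s and contact force between the fingers and guard below 0.1 N and contact force between guard and blower below 0.1 N and z of cap in the frame of blower below 0.064 m), for 0.2 s.
2. the cap is turned more than 1 rad on its thread, still down on the spindle (angle between the x axis of cap and the x axis of blower, either way round above 1 rad and angle between cap's own z axis and vertical below 0.3 rad and z of cap in the frame of blower below 0.07 m), for 0.05 s.
At the end, for the whole second after the job is handed in: The cap is held by the fingers, upright within 20 degrees, still, its underside more than 104 mm above the counter (48 mm above its seat), touching neither blower nor guard; the guard stands on its rim (within 6 degrees) on the countertop, not touching the blower, let go (z of cap in the frame of blower above 0.104 m and angle between cap's own z axis and vertical below 0.35 rad and contact force between the fingers and cap above 1 N and contact force between each of cap, guard and blower below 0.1 N and contact force between each of cap, the fingers and guard below 0.1 N and linear speed of cap below 0.03 m/s and height (world z) of guard between -0.006 and 0.008 m and angle between guard's own z axis and vertical below 0.1 rad); the arm keeps its last pose, push and grip.
It fails at once if a bystander (mug, screwdriver, tape) is moved more than 3 cm (distance of any of mug, screwdriver, tape from where it was at the start of the episode above 0.03 m).
It also fails if it takes over 54 s, if anything falls off the work surface, if the arm or the gripper's body presses on something with over 40 N, if the wrist force passes 120 N, or if a joint passes its speed limit or range.

### The arm

A 7-joint arm with a two-finger parallel gripper is mounted at the origin on a cart in front of the work surface, level with it; the furniture and walls round the work are solid. World frame = base frame: x ahead of the robot, y to its left, z up, the work surface at z = 0. Lengths are in m, angles in rad, forces in N, time in s.
With the tool pointing down it reaches from about 0.4 to 0.875 m from the base axis. Payload 19.3 kg.
Tool frame: the origin (TCP) lies at the very end of the fingers, on their centre line; the grasp point (between the pads) lies 19 mm behind it; z points along the fingers, y is the line along which they close (so a half turn about z gives the same grasp; the last joint's range is limited). The gripper opens to 85 mm and grips with 20 to 120 N. Pads are 22 mm wide; open, the fingers measure 114 mm over their backs; the gripper's body (76 mm by 85 mm) begins 54 mm behind the grasp point. The pads swing forward as they close: fully open they stand 13 mm farther back than shut.
Start: joints at [1.106, 0.521, -0.036, 1.599, 0.021, 1.021, -0.113], TCP at [0.24, -0.577, 0.231] pointing down, gripper open.
Joint ranges: [-2.91, 2.91], [-0.3, 2.13], [-1.5, 1.42], [0.17, 2.43], [-1.26, 4.41], [0.16, 1.93], [-2.52, 2.52]. Speed limits (rad/s): [1.89, 1.89, 2.39, 2.39, 3.01, 3.01, 3.01].

### API

Orientations are given as a rotation vector (axis times angle).
In Python, from cell import * gives the robot as it stands. The module is installed in compiled form; this text tells all that it offers.
- The arm moves only by the tool play_rows, never from a script. Its argument "series" is a list of rows, each a list of 7 numbers: the closure, from -1 (fully open) to 1 (shut), then the shift along the tool's x, y, z in mm, then the turn, a rotation vector about the tool's x, y, z in rad. In form: [[hand, tx, ty, tz, ax, ay, az], ...]. A call has 1 to 20 rows; each row shifts and turns the commanded pose from where the row before left it, along the tool's axes as they then stand; what a row does not reach is not made up. A row lasts 1/12 s, in which the tool goes at most 41.7 mm and 7.16 degrees, less where a joint would pass 70% of its speed; a pose out of reach is approached as far as the arm can. A call is refused whole if a number of a shift passes 41.7 or a number of a turn 0.125, either way. A call with a gripper value outside its range is refused whole. The fingers move at their own pace and stop on an object; "squeeze" is the grip in N (left out, the last holds). Time passes only in rows, so rows that do not move let the fingers close. It gives the time, the measured TCP pose, the force, the opening and the grip force at its end, in the units of the state.
- read_state(): the state, without advancing time (a new reading comes with each control period).
- get_image(name): name is "scene" or "top" or "wrist"; returns a dict with "pixels" (400x640x3 uint8, blue, green, red), "fx", "fy", "cx", "cy" (pixels), "view" (4x4, takes a point from world to camera coordinates); the wrist camera has in their place "mount" (4x4, takes a point from camera to tool coordinates, whose origin is the TCP and whose axes are the flange's). Camera axes: x right, y up, looking along -z (the intrinsics and any distortion apply to the point x, -y, -z); pixel columns grow to the right and rows downward; lengths in m; the calibration is good to about 2 mm. The wrist camera is an equidistant fisheye: a pixel r from the principal point sees the ray r / f radians off the axis. A picture is of the moment at which its call begins: read the wrist's pose just before it. There is no depth.
- finish_job(): hands the job in; it is judged then, once.
The state is a dict: "t": time; "qpos": joint angles; "dq": joint speeds; "joint_efforts": joint torques, N m; "eef_pos": TCP position; "ee_rot": TCP orientation; "contact_force": force on the tool from outside, world axes, zero at the start; "moment": the same for the moment, N m; "opening": finger opening in m; "finger_force": force on a finger pad.
Only numpy, scipy, OpenCV 4.12 (cv2) and the standard library are available. Lean on these libraries where they do the work, as an engineer would, in place of code of your own. Each camera call takes 0.05 s, during which the arm holds its last target. There are 200 camera calls.

## Working session

There is one attempt and no reset: what is moved stays moved. The work goes in short steps, Python scripts to look and compute and a tool call to move; the robot and the scene stay as the last step left them, time stands still between calls to the robot, and variables do not carry over. Pictures are saved under pics/ and viewed, at most 10 in all, crops included, and the job is handed in when it is done.

Besides the shell and the picture viewer there is one more tool, called after "Request:" as a command line: name --pt "numbers of a row" for each row, then --argument value for the rest. play_rows: Moves the arm, as the interface text tells. Its arguments: {"type":"object","properties":{"series":{"type":"array"},"squeeze":{"type":"number"}},"required":["series"]}

```bash
mkdir -p pics
cat > h.py <<'E'
from cell import *
import numpy as np, cv2
from scipy.spatial.transform import Rotation as R
def ray(im,u,v):
    d=np.array([(u-im['cx'])/im['fx'],-(v-im['cy'])/im['fy'],-1]); V=np.array(im['view'])
    return -V[:3,:3].T@V[:3,3], V[:3,:3].T@d
def onz(im,u,v,z):
    o,d=ray(im,u,v); return o+d*(z-o[2])/d[2]
def proj(im,p):
    V=np.array(im['view']); c=V[:3,:3]@p+V[:3,3]
    return im['cx']+im['fx']*c[0]/-c[2], im['cy']+im['fy']*-c[1]/-c[2]
E
python3 - <<'E'
from h import *
s=read_state(); print(s)
for n in('scene','top'):
    im=get_image(n); cv2.imwrite(f'pics/{n}0.png',im['pixels']); np.save(f'{n}0.npy',im,allow_pickle=True); print(n,im['fx'],im['cx'],im['cy'],np.round(im['view'],3).tolist())
E
```

```text
{'t': 0.0, 'qpos': array([ 1.1057718 ,  0.52197999, -0.03632714,  1.59996978,  0.02118324,
        1.02110425, -0.11278265]), 'dq': array([ 0.00035793, -0.00041317, -0.00217888,  0.00154668,  0.00087105,
       -0.00052329,  0.00017332]), 'joint_efforts': array([-7.36661023e-04, -9.27115417e+01,  1.97961934e+00, -3.69932735e+01,
        1.78213004e-02,  8.18520872e-03, -5.41916472e-05]), 'eef_pos': array([ 0.24025272, -0.57663269,  0.23076062]), 'ee_rot': array([-3.07955347e+00, -6.15960506e-01,  4.26849568e-04]), 'contact_force': array([-0.27048066, -0.56058754, -0.43240979]), 'moment': array([-0.0054292 ,  0.00959811, -0.01281436]), 'finger_force': 0.0, 'opening': 0.0853719400955429}
scene 457.287250417925 325.5249564776512 206.965039310753 [[0.908, -0.418, 0.02, -0.587], [0.242, 0.564, 0.79, -0.095], [-0.341, -0.712, 0.613, -1.226], [0.0, 0.0, 0.0, 1.0]]
top 488.27025526283944 320.5440327268664 196.69902623311535 [[0.001, -1.0, 0.001, -0.201], [0.999, 0.001, 0.037, -0.53], [-0.037, 0.001, 0.999, -1.261], [0.0, 0.0, 0.0, 1.0]]
```

View pics/scene0.png

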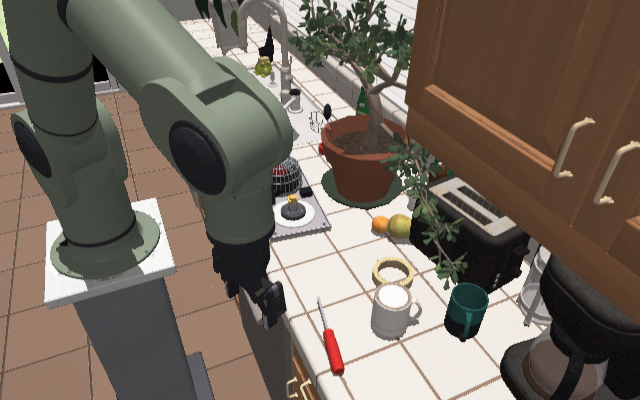

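View pics/top0.png

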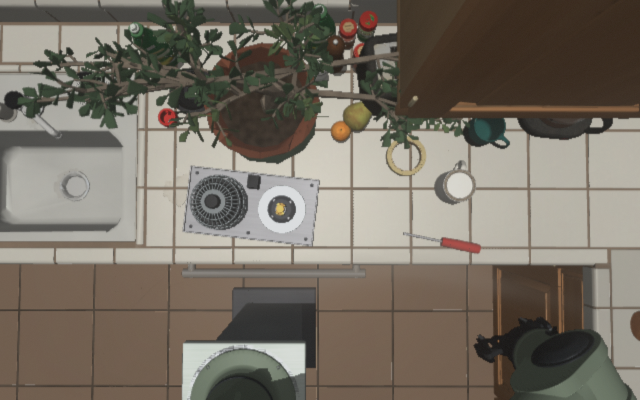

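The scene view is mostly blocked by the arm. The top view shows the pan with corners near (191,166), (320,181), (314,246) and (183,232). The guard knob is at about (212,201) and the bare spindle at about (280,209). The counter looks free around (362,205).

Run:
```python
from h import *
im=np.load('top0.npy',allow_pickle=True).item()
P=im['pixels']
cs=[onz(im,u,v,.018) for u,v in [(191,166),(320,181),(314,246),(183,232)]]
print(np.round(cs,3)); c=np.mean(cs,0); print('c',c)
print([np.linalg.norm(cs[i]-cs[(i+1)%4]).round(3) for i in range(4)])
ly=(cs[0]+cs[3]-cs[1]-cs[2]); ly/=np.linalg.norm(ly); print('y axis',ly,'turb',c+.08*ly,'bare',c-.08*ly)
print('knob px proj',proj(im,np.r_[(c+.08*ly)[:2],.12]),'spindle',proj(im,np.r_[(c-.08*ly)[:2],.075]))
for n,u,v,z in [('knob',212,201,.12),('free',362,205,0),('spin',280,209,.075),('tape',406,157,.012),('sd',403,234,0),('cedge',362,250,0)]: print(n,onz(im,u,v,z).round(3))
cv2.imwrite('pics/crop0.png',cv2.resize(P[150:270,170:420],None,fx=3.2,fy=3.2,interpolation=cv2.INTER_CUBIC))
```

```text
[[ 0.609  0.136  0.018]
 [ 0.57  -0.198  0.018]
 [ 0.402 -0.183  0.018]
 [ 0.438  0.155  0.018]]
c [ 0.50477682 -0.02279077  0.018     ]
[np.float64(0.337), np.float64(0.169), np.float64(0.34), np.float64(0.172)]
y axis [0.10955799 0.99398041 0.        ] turb [0.51354146 0.05672766 0.018     ] bare [ 0.49601218 -0.1023092   0.018     ]
knob px proj (np.float64(212.5533128045055), np.float64(201.67155909497004)) spindle (np.float64(280.97849488377756), np.float64(209.3489968251093))
knob [0.515 0.058 0.12 ]
free [ 0.509 -0.309  0.   ]
spin [ 0.497 -0.1    0.075]
tape [ 0.634 -0.423  0.012]
sd [ 0.433 -0.416  0.   ]
cedge [ 0.391 -0.308  0.   ]
```

View pics/crop0.png

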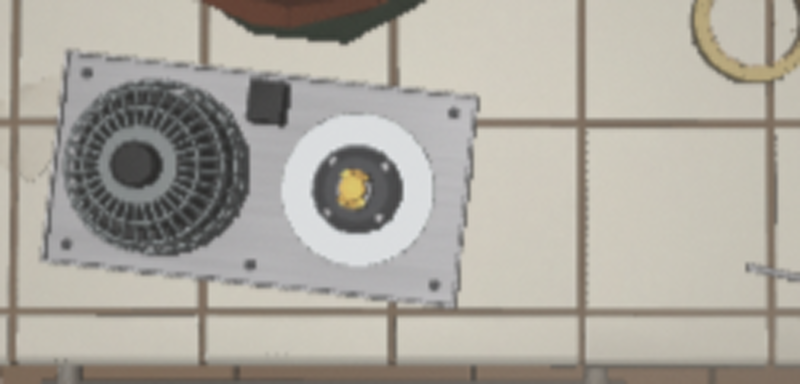

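The measured points agree with the given sizes: the pan measures 170 x 338 mm, and the projected knob and spindle match the image within a pixel. Next I move above the knob.

Request:
play_rows --pt "-1 24.8 -24 2 0 0 0" --pt "-1 24.8 -24 2 0 0 0" --pt "-1 24.8 -24 2 0 0 0" --pt "-1 24.8 -24 2 0 0 0" --pt "-1 24.8 -24 2 0 0 0" --pt "-1 24.8 -24 2 0 0 0" --pt "-1 24.8 -24 2 0 0 0" --pt "-1 24.8 -24 2 0 0 0" --pt "-1 24.8 -24 2 0 0 0" --pt "-1 24.8 -24 2 0 0 0" --pt "-1 24.8 -24 2 0 0 0" --pt "-1 24.8 -24 2 0 0 0" --pt "-1 24.8 -24 2 0 0 0" --pt "-1 24.8 -24 2 0 0 0" --pt "-1 24.8 -24 2 0 0 0" --pt "-1 24.8 -24 2 0 0 0" --pt "-1 24.8 -24 2 0 0 0" --pt "-1 24.8 -24 2 0 0 0" --pt "-1 24.8 -24 2 0 0 0" --pt "-1 24.8 -24 2 0 0 0" --squeeze 60

```text
t: 1.77
eef_pos: [0.5139, 0.0586, 0.1911]
ee_rot: [3.081, 0.616, -0.0]
contact_force: [0.6, -0.5, 0.3]
opening: 0.0854
finger_force: 0.0
```

Request:
play_rows --pt "-1 0 0 0 0 0 -0.107" --pt "-1 0 0 0 0 0 -0.107" --pt "-1 0 0 0 0 0 -0.107" --pt "-1 0 0 0 0 0 -0.107" --pt "-1 0 0 0 0 0 -0.107" --pt "-1 0 0 0 0 0 -0.107" --pt "-1 0 0 0 0 0 -0.107" --pt "-1 0 0 0 0 0 -0.107" --pt "-1 0 0 0 0 0 -0.107" --pt "-1 0 0 0 0 0 -0.107" --pt "-1 0 0 0 0 0 -0.107" --pt "-1 0 0 0 0 0 -0.107" --pt "-1 0 0 0 0 0 0"

```text
t: 2.85
eef_pos: [0.5135, 0.0568, 0.191]
ee_rot: [-2.092, -2.343, 0.0]
contact_force: [-0.3, 0.2, 0.3]
opening: 0.085
finger_force: 0.0
```

Run:
```python
from h import *
s=read_state(); r=R.from_rotvec(s['ee_rot']).as_matrix(); print(s['eef_pos'],s['qpos'].round(2),r.round(3),s['contact_force'])
d=r.T@(np.array([.5137,.0570,.103])-s['eef_pos'])*1000; print('to knob mm tool',d.round(1))
im=get_image('wrist'); cv2.imwrite('pics/w1.png',im['pixels']); print({k:v for k,v in im.items() if k!='pixels'})
# predicted knob pixel
M=np.array(im['mount'])
for p in ([.5137,.057,.12],[.496,-.1023,.075]):
    t=r.T@(np.array(p)-s['eef_pos']); c=np.linalg.inv(M)@np.r_[t,1]
    x,y,z=c[0],-c[1],-c[2]; th=np.arctan2(np.hypot(x,y),z); k=th/np.hypot(x,y)
    print(im['cx']+im['fx']*k*x, im['cy']+im['fy']*k*y)
```

```text
[0.51347707 0.05676715 0.19104561] [ 0.21  0.45 -0.58  1.9   0.31  0.88 -0.41] [[-0.113  0.994 -0.001]
 [ 0.994  0.113  0.   ]
 [ 0.    -0.001 -1.   ]] [-0.28823128  0.19627386  0.28723498]
to knob mm tool [ 0.2  0.3 88. ]
{'fx': 309.70691628693146, 'fy': 309.70691628693146, 'cx': 320.4665484247959, 'cy': 196.50169242988022, 'mount': array([[-2.63372020e-05,  9.50051023e-01,  3.12094621e-01,
         8.01266756e-02],
       [ 9.99999927e-01,  1.44181796e-04, -3.54517045e-04,
        -2.13633242e-05],
       [-3.81807645e-04,  3.12094589e-01, -9.50050957e-01,
        -1.42499454e-01],
       [ 0.00000000e+00,  0.00000000e+00,  0.00000000e+00,
         1.00000000e+00]])}
320.77748584692006 209.13503430115836
288.36001578246754 327.0502435622989
```

View pics/w1.png

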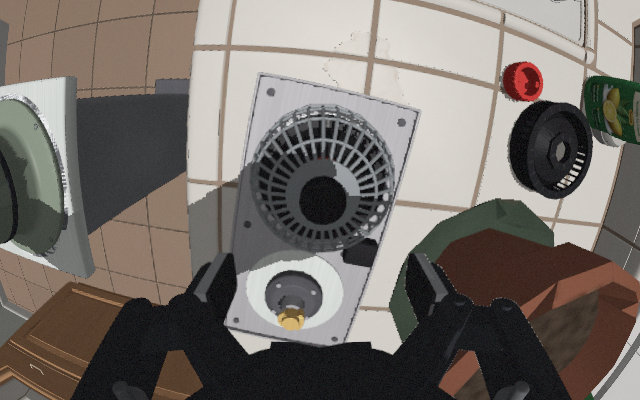

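The wrist view shows the guard knob at about (323,203), close to the predicted (321,209), so the tool is centred on it. The spindle and junction box are also where expected. I descend and grip the knob.

Request:
play_rows --pt "-1 0 0 20 0 0 0" --pt "-1 0 0 20 0 0 0" --pt "-1 0 0 20 0 0 0" --pt "-1 0 0 15 0 0 0" --pt "-1 0 0 11 0 0 0" --pt "0 0 0 0 0 0 0" --pt "1 0 0 0 0 0 0" --pt "1 0 0 0 0 0 0" --pt "1 0 0 0 0 0 0" --pt "1 0 0 0 0 0 0" --pt "1 0 0 0 0 0 0" --pt "1 0 0 0 0 0 0" --squeeze 60

```text
t: 3.9
eef_pos: [0.5142, 0.057, 0.1065]
ee_rot: [2.098, 2.336, 0.002]
contact_force: [-0.9, -0.8, 9.7]
opening: 0.0333
finger_force: 58.7
```

Request:
play_rows --pt "1 0 0 -5 0 0 0" --pt "1 0 0 -10 0 0 0" --pt "1 0 0 -15 0 0 0" --pt "1 0 0 -15 0 0 0" --pt "1 0 0 -15 0 0 0" --pt "1 0 0 -15 0 0 0" --pt "1 0 0 -15 0 0 0" --pt "1 0 0 -15 0 0 0" --pt "1 0 0 -15 0 0 0" --pt "1 0 0 -5 0 0 0" --pt "1 0 0 0 0 0 0" --pt "1 0 0 0 0 0 0"

```text
t: 4.9
eef_pos: [0.5135, 0.0568, 0.2303]
ee_rot: [2.098, 2.338, 0.0]
contact_force: [0.1, -0.7, -1.9]
opening: 0.0329
finger_force: 59.8
```

Run:
```python
from h import *
s=read_state(); r=R.from_rotvec(s['ee_rot']).as_matrix(); print(s['eef_pos'],s['contact_force'],s['qpos'].round(2))
print('to place',(r.T@(np.array([.503,-.300,s['eef_pos'][2]])-s['eef_pos'])*1000).round(1))
im=get_image('wrist'); cv2.imwrite('pics/w2.png',im['pixels'])
```

```text
[0.51350492 0.05675973 0.23029394] [ 0.10007175 -0.72899747 -1.94724909] [ 0.23  0.4  -0.6   1.86  0.27  0.96 -0.38]
to place [-353.6  -48.8    0. ]
```

View pics/w2.png

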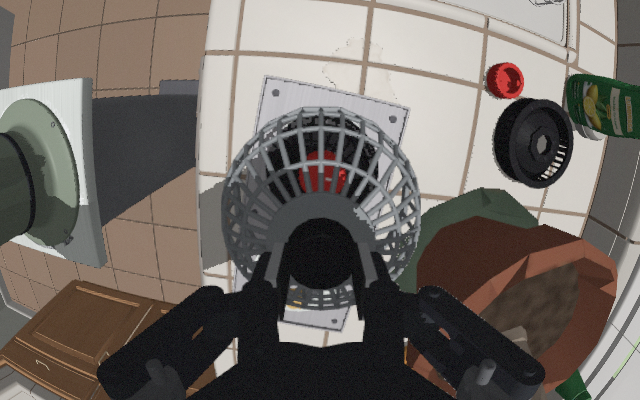

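The guard is lifted and hangs level by its knob, with the red cap visible below at about (325,172). I carry the guard to the free spot at (0.503, -0.300) and lower it.

Request:
play_rows --pt "1 -10 -1.4 0 0 0 0" --pt "1 -20 -2.8 0 0 0 0" --pt "1 -29 -4 0 0 0 0" --pt "1 -30 -4.1 0 0 0 0" --pt "1 -30 -4.1 0 0 0 0" --pt "1 -30 -4.1 0 0 0 0" --pt "1 -30 -4.1 0 0 0 0" --pt "1 -30 -4.1 0 0 0 0" --pt "1 -30 -4.1 0 0 0 0" --pt "1 -30 -4.1 0 0 0 0" --pt "1 -30 -4.1 0 0 0 0" --pt "1 -25 -3.5 0 0 0 0" --pt "1 -20 -2.8 0 0 0 0" --pt "1 -10 -1.4 0 0 0 0" --pt "1 0 0 0 0 0 0" --pt "1 0 0 0 0 0 0"

```text
t: 6.28
eef_pos: [0.503, -0.3, 0.2297]
ee_rot: [-2.098, -2.337, -0.0]
contact_force: [-0.9, 0.9, -0.7]
opening: 0.033
finger_force: 59.8
```

Request:
play_rows --pt "1 0 0 10 0 0 0" --pt "1 0 0 20 0 0 0" --pt "1 0 0 20 0 0 0" --pt "1 0 0 20 0 0 0" --pt "1 0 0 20 0 0 0" --pt "1 0 0 15 0 0 0" --pt "1 0 0 10 0 0 0" --pt "1 0 0 7 0 0 0" --pt "1 0 0 5 0 0 0" --pt "1 0 0 3 0 0 0" --pt "1 0 0 2 0 0 0" --pt "1 0 0 1 0 0 0" --pt "1 0 0 0 0 0 0" --pt "1 0 0 0 0 0 0"

```text
t: 7.45
eef_pos: [0.5035, -0.3004, 0.0977]
ee_rot: [2.098, 2.338, 0.0]
contact_force: [-0.0, -0.7, -1.2]
opening: 0.0332
finger_force: 59.8
```

Request:
play_rows --pt "1 0 0 1 0 0 0" --pt "1 0 0 1 0 0 0" --pt "1 0 0 1 0 0 0" --pt "1 0 0 0 0 0 0" --pt "1 0 0 0 0 0 0"

```text
t: 7.87
eef_pos: [0.5036, -0.3003, 0.0945]
ee_rot: [2.098, 2.338, 0.0]
contact_force: [1.0, -0.3, 2.9]
opening: 0.033
finger_force: 60.3
```

Request:
play_rows --pt "0.3 0 0 0 0 0 0" --pt "-0.5 0 0 0 0 0 0" --pt "-1 0 0 0 0 0 0" --pt "-1 0 0 0 0 0 0" --pt "-1 0 0 0 0 0 0" --pt "-1 0 0 0 0 0 0" --pt "-1 0 0 -10 0 0 0" --pt "-1 0 0 -20 0 0 0" --pt "-1 0 0 -20 0 0 0" --pt "-1 0 0 -20 0 0 0" --pt "-1 0 0 -20 0 0 0" --pt "-1 0 0 -5 0 0 0" --pt "-1 0 0 0 0 0 0"

```text
t: 8.95
eef_pos: [0.504, -0.3007, 0.1912]
ee_rot: [2.097, 2.336, 0.001]
contact_force: [0.0, 0.1, -0.3]
opening: 0.085
finger_force: 0.0
```

Request:
play_rows --pt "-1 15 2 0 0 0 0" --pt "-1 30 4.1 0 0 0 0" --pt "-1 30 4.1 0 0 0 0" --pt "-1 30 4.1 0 0 0 0" --pt "-1 30 4.1 0 0 0 0" --pt "-1 30 4.1 0 0 0 0" --pt "-1 30 4.1 0 0 0 0" --pt "-1 30 4.1 0 0 0 0" --pt "-1 30 4.1 0 0 0 0" --pt "-1 30 4.1 0 0 0 0" --pt "-1 15 2 0 0 0 0" --pt "-1 0 0 0 0 0 0"

```text
t: 9.95
eef_pos: [0.5113, 0.0063, 0.1888]
ee_rot: [-2.092, -2.342, -0.001]
contact_force: [0.1, -0.1, 0.0]
opening: 0.0855
finger_force: 0.0
```

Run:
```python
from h import *
s=read_state(); r=R.from_rotvec(s['ee_rot']).as_matrix(); print(s['eef_pos'],s['contact_force'],s['qpos'].round(2))
im=get_image('wrist'); P=im['pixels']; M=np.array(im['mount'])
t=get_image('top'); T=t['pixels']
def red(I):
    h=cv2.cvtColor(I,cv2.COLOR_BGR2HSV); return (((h[...,0]<8)|(h[...,0]>172))&(h[...,1]>150)&(h[...,2]>60)).astype(np.uint8)
for nm,I in(('w',P),('t',T)):
    n,l,st,c=cv2.connectedComponentsWithStats(red(I))
    print(nm,[(st[i].tolist(),c[i].round(1).tolist()) for i in range(1,n) if st[i,4]>60])
print('top at cap',onz(t,*proj(t,np.array([.5137,.057,.084])),.084))
def fish(p):
    c=np.linalg.inv(M)@np.r_[r.T@(np.array(p)-s['eef_pos']),1]
    x,y,z=c[0],-c[1],-c[2]; h=np.hypot(x,y); k=np.arctan2(h,z)/h
    return im['cx']+im['fx']*k*x, im['cy']+im['fy']*k*y
print('pred cap w',fish([.5137,.057,.084]),fish([.5137,.057,.07]),'top',proj(t,np.array([.5137,.057,.084])))
cv2.imwrite('pics/w3.png',np.vstack([cv2.resize(T[140:260,160:420],(640,295)),cv2.resize(P[60:300,100:540],(550,300))[:, :].copy() if 0 else cv2.copyMakeBorder(cv2.resize(P[60:300,100:540],(550,300)),0,0,0,90,cv2.BORDER_CONSTANT)]))
```

```text
[0.51126063 0.00625873 0.18881575] [ 0.11950104 -0.08923766  0.01445903] [ 0.29  0.44 -0.55  1.92  0.3   0.86 -0.3 ]
w [([509, 22, 40, 40, 1221], [528.9, 41.6]), ([303, 102, 59, 57, 2438], [331.5, 129.8])]
t [([360, 11, 17, 19, 217], [367.8, 20.1]), ([340, 19, 17, 18, 126], [347.7, 27.9]), ([159, 109, 17, 17, 178], [166.8, 116.5])]
top at cap [0.5137 0.057  0.084 ]
pred cap w (np.float64(330.6147209648556), np.float64(135.77118946145293)) (np.float64(330.0847766841421), np.float64(133.80138006686565)) top (np.float64(215.6754660492607), np.float64(202.00272948721616))
```

View pics/w3.png

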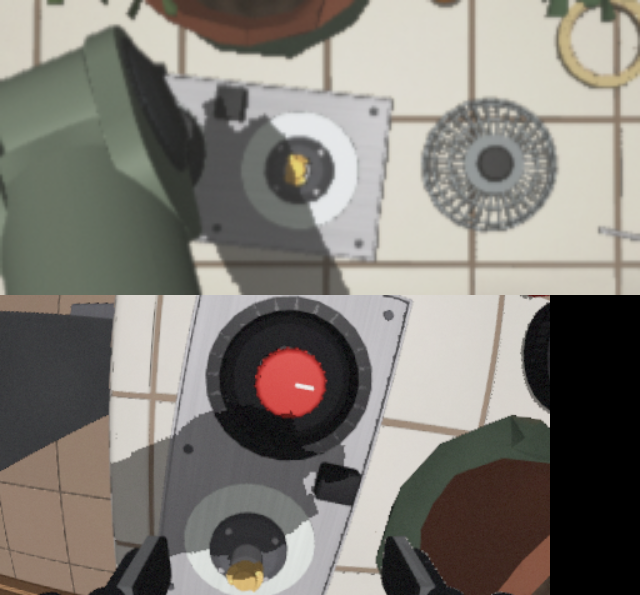

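The guard now stands on the counter to the right of the pan, with its knob at (495,163) in the crop and clear space all round. The red cap is seen at wrist pixel (331,130), against a predicted (330,135). Next I move over the cap, descend and grip it.

Run:
```python
from h import *
s=read_state(); r=R.from_rotvec(s['ee_rot']).as_matrix(); print(s['moment'])
print((r.T@(np.array([.5137,.058,.062])-s['eef_pos'])*1000).round(1))
```

```text
[-0.04315333  0.00821754 -0.00724944]
[ 54.9   8.6 126.7]
```

Request:
play_rows --pt "-1 14 2.2 0 0 0 0" --pt "-1 20 3.2 0 0 0 0" --pt "-1 16 2.4 10 0 0 0" --pt "-1 5 0.8 20 0 0 0" --pt "-1 0 0 20 0 0 0" --pt "-1 0 0 20 0 0 0" --pt "-1 0 0 20 0 0 0" --pt "-1 0 0 20 0 0 0" --pt "-1 0 0 12 0 0 0" --pt "-1 0 0 4.7 0 0 0" --pt "-1 0 0 0 0 0 0" --pt "-1 0 0 0 0 0 0"

```text
t: 11.05
eef_pos: [0.5146, 0.0577, 0.0631]
ee_rot: [2.099, 2.337, 0.0]
contact_force: [-0.6, -0.6, 0.6]
opening: 0.0854
finger_force: 0.0
```

Request:
play_rows --pt "0 0 0 0 0 0 0" --pt "1 0 0 0 0 0 0" --pt "1 0 0 0 0 0 0" --pt "1 0 0 0 0 0 0" --pt "1 0 0 0 0 0 0" --pt "1 0 0 0 0 0 0" --pt "1 0 0 0 0 0 0" --squeeze 60

```text
t: 11.63
eef_pos: [0.5147, 0.0579, 0.0637]
ee_rot: [2.098, 2.337, 0.001]
contact_force: [-4.8, -1.9, 18.6]
opening: 0.044
finger_force: 58.4
```

Run:
```python
from h import *
s=read_state(); print(s['eef_pos'],s['moment'],s['contact_force'],s['opening'],s['qpos'].round(2))
```

```text
[0.51473614 0.05794559 0.0636877 ] [-0.20494028  0.9783642  -0.15586874] [-4.78575803 -1.8848511  18.55730524] 0.04396644403598741 [ 0.1   0.64 -0.44  1.99  0.46  0.61 -0.54]
```

The fingertips press on the hub with about 19 N. I reopen, rise 4 mm and regrip.

Request:
play_rows --pt "0 0 0 0 0 0 0" --pt "-0.3 0 0 0 0 0 0" --pt "-0.3 0 0 -4 0 0 0" --pt "-0.3 0 0 0 0 0 0" --pt "1 0 0 0 0 0 0" --pt "1 0 0 0 0 0 0" --pt "1 0 0 0 0 0 0" --pt "1 0 0 0 0 0 0" --pt "1 0 0 0 0 0 0"

```text
t: 12.38
eef_pos: [0.5146, 0.058, 0.0675]
ee_rot: [2.098, 2.337, 0.001]
contact_force: [-6.0, -0.9, 21.3]
opening: 0.0436
finger_force: 57.8
```

Run:
```python
from h import *
s=read_state(); print(s['eef_pos'],s['moment'],s['contact_force'],s['opening'],s['qpos'].round(2))
```

```text
[0.5146351  0.05801629 0.06746226] [-0.2403206   1.12394157 -0.14571196] [-6.03295439 -0.91449544 21.34790662] 0.043596542756655456 [ 0.1   0.63 -0.45  1.99  0.46  0.62 -0.54]
```

Request:
play_rows --pt "1 0 -0.4 -1.3 0 0 0" --pt "1 0 0 0 0 0 0" --pt "1 0 0 0 0 0 0"

```text
t: 12.63
eef_pos: [0.514, 0.058, 0.0679]
ee_rot: [-2.098, -2.338, -0.0]
contact_force: [1.3, 1.2, -0.7]
opening: 0.0433
finger_force: 61.0
```

Run:
```python
from h import *
s=read_state(); print(s['eef_pos'],s['moment'],s['contact_force'],s['opening'])
```

```text
[0.51395739 0.05804834 0.06787171] [ 0.10741336 -0.19551162  0.01232337] [ 1.25236134  1.17084697 -0.69954506] 0.04327761424405772
```

Request:
play_rows --pt "1 0 0 0 0 0 -0.07" --pt "1 0 0 0 0 0 -0.07" --pt "1 0 0 0 0 0 -0.07" --pt "1 0 0 0 0 0 0" --pt "1 0 0 0 0 0 0"

```text
t: 13.05
eef_pos: [0.5143, 0.058, 0.0679]
ee_rot: [1.845, 2.543, 0.001]
contact_force: [5.1, 0.4, -1.7]
opening: 0.0432
finger_force: 61.1
```

Run:
```python
from h import *
s=read_state(); print(s['eef_pos'],s['moment'],s['contact_force'],s['opening'],s['ee_rot'])
```

```text
[0.51434328 0.05796872 0.06787769] [ 0.00363157 -1.05562105 -0.05961264] [ 5.07905524  0.43984099 -1.68118996] 0.04323814797567634 [1.84480172e+00 2.54267601e+00 1.31907119e-03]
```

Request:
play_rows --pt "1 0 0 0 0 0 -0.07" --pt "1 0 0 0 0 0 -0.07" --pt "1 0 0 0 0 0 0" --pt "1 0 0 0 0 0 0"

```text
t: 13.38
eef_pos: [0.5147, 0.058, 0.0681]
ee_rot: [1.662, 2.665, 0.002]
contact_force: [6.5, -0.0, -0.4]
opening: 0.0432
finger_force: 61.3
```

Run:
```python
from h import *
s=read_state(); print(s['eef_pos'],s['moment'],s['contact_force'],s['opening'],s['ee_rot'])
```

```text
[0.51471366 0.05796405 0.0680653 ] [-0.11631666 -1.47374611 -0.06156133] [ 6.45261410e+00 -3.85639805e-03 -4.41983901e-01] 0.04315115265500034 [1.66215327e+00 2.66476358e+00 1.82726515e-03]
```

Counterclockwise turns freely (moment about 0.06 Nm after 0.35 rad). The side force shows that the cap's axis lies about 2.5 mm further along tool +x, so I compensate for that while turning.

Request:
play_rows --pt "1 0 0.8 0 0 0 -0.08" --pt "1 0 0.25 0 0 0 -0.1" --pt "1 0 0.25 0 0 0 -0.1" --pt "1 0 0.25 0 0 0 -0.1" --pt "1 0 0.25 0 0 0 -0.1" --pt "1 0 0 0 0 0 0" --pt "1 0 0 0 0 0 0"

```text
t: 13.97
eef_pos: [0.5158, 0.0591, 0.0679]
ee_rot: [0.983, 2.984, 0.001]
contact_force: [4.3, 0.6, 0.1]
opening: 0.0433
finger_force: 61.3
```

Run:
```python
from h import *
s=read_state(); print(s['eef_pos'],s['moment'],s['contact_force'],R.from_rotvec(s['ee_rot']).as_matrix()[:2,:2],s['qpos'].round(2))
```

```text
[0.5157781  0.05906301 0.06793753] [ 0.19967159 -1.22553125  0.01541517] [4.28916746 0.55405479 0.05526647] [[-0.80425631  0.59428229]
 [ 0.59428257  0.80425609]] [ 0.25  0.68 -0.66  1.98  0.64  0.7   0.13]
```

Request:
play_rows --pt "1 -0.4 0.5 0 0 0 -0.1" --pt "1 0 0.25 0 0 0 -0.1" --pt "1 0 0.25 0 0 0 -0.1" --pt "1 0 0.25 0 0 0 -0.1" --pt "1 0 0.25 0 0 0 -0.1" --pt "1 0 0.25 0 0 0 -0.1" --pt "1 0 0 0 0 0 0" --pt "1 0 0 0 0 0 0"

```text
t: 14.63
eef_pos: [0.5165, 0.0606, 0.0679]
ee_rot: [0.06, 3.141, 0.001]
contact_force: [4.9, 2.1, 1.1]
opening: 0.0428
finger_force: 61.3
```

Run:
```python
from h import *
s=read_state(); print(s['eef_pos'],s['moment'],s['contact_force'],R.from_rotvec(s['ee_rot']).as_matrix()[:2,:2],s['qpos'].round(2))
im=get_image('wrist'); cv2.imwrite('pics/w4.png',cv2.resize(im['pixels'][150:330,200:440],None,fx=2.5,fy=2.5))
```

```text
[0.51649484 0.06060237 0.0679149 ] [ 0.5953018  -1.00192311  0.01227946] [4.94980011 2.07783938 1.05522789] [[-0.9992659   0.03830985]
 [ 0.0383099   0.99926566]] [ 0.34  0.73 -0.8   1.97  0.75  0.77  0.63]
```

View pics/w4.png

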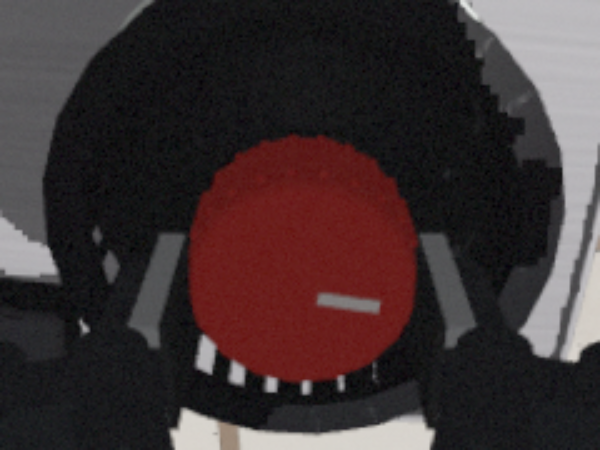

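The cap turned with the gripper: the white line at (348,303) keeps its place relative to the fingers, and the total turn is 1.42 rad. I add a little more turn and pull straight up.

Request:
play_rows --pt "1 -0.5 0.3 0 0 0 -0.06" --pt "1 0 0.2 0 0 0 -0.06" --pt "1 0 0 0 0 0 0" --pt "1 0 0 -3 0 0 0" --pt "1 0 0 -3 0 0 0" --pt "1 0 0 -4 0 0 0" --pt "1 0 0 0 0 0 0" --squeeze 70

```text
t: 15.27
eef_pos: [0.5168, 0.0607, 0.0786]
ee_rot: [-0.134, 3.139, -0.001]
contact_force: [0.5, -0.2, -0.4]
opening: 0.0422
finger_force: 72.2
```

Risen 10 mm with no resistance. I lift well clear.

Request:
play_rows --pt "1 0 0 -6 0 0 0" --pt "1 0 0 -10 0 0 0" --pt "1 0 0 -12 0 0 0" --pt "1 0 0 -12 0 0 0" --pt "1 0 0 -12 0 0 0" --pt "1 0 0 -12 0 0 0" --pt "1 0 0 -10 0 0 0" --pt "1 0 0 -6 0 0 0" --pt "1 0 0 0 0 0 0" --pt "1 0 0 0 0 0 0" --pt "1 0 0 0 0 0 0" --pt "1 0 0 0 0 0 0"

```text
t: 16.27
eef_pos: [0.5166, 0.0607, 0.1574]
ee_rot: [0.137, -3.138, -0.0]
contact_force: [-0.2, 0.2, -0.8]
opening: 0.0426
finger_force: 72.2
```

Run:
```python
from h import *
s=read_state(); print(s['eef_pos'],s['contact_force'],s['opening'],s['finger_force'])
im=get_image('wrist'); t=get_image('top')
cv2.imwrite('pics/w5.png',np.hstack([im['pixels'][80:360,160:480],t['pixels'][120:400,160:480]]))
```

```text
[0.51664726 0.06070199 0.15736984] [-0.18802029  0.17570598 -0.84126251] 0.04256939873032367 72.15080950409174
```

View pics/w5.png

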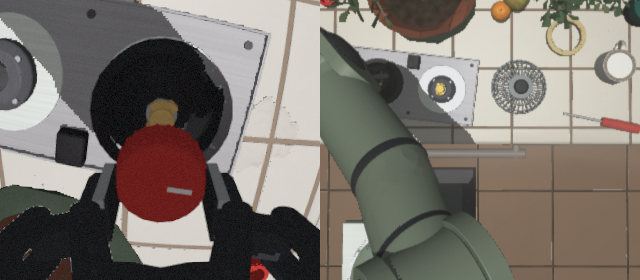

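The cap is held upright between the fingers at (160,175), and the bare spindle is visible behind it. The guard stands alone on the counter at (519,87). The cap's underside is at about 0.145 m.

```bash
python3 -c "
from cell import *
print(finish_job())"
```

```text
the job is handed in; nothing more can be done
None
```

The job is handed in (no verdict was returned): the guard stands on the counter clear of the blower, the cap came off turning counterclockwise (about 1.5 rad), and the gripper holds it upright about 9 cm above its seat.

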